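# Tap the wedge tight on the stone slab

### The job

Two wooden wedge vices are screwed to the club's microscope table, and one of them holds a marble slab that still sits loose. Pick up the small hammer by its handle and tap that vice's wedge sideways into it, with at least two separate taps (draw the hammer back in between), until the wedge stops advancing and sits tight; then lay the hammer flat on the table and let go. Do not push the wedge with the fingers, and leave the wedge of the empty vice alone.

Things in the scene. Friction and masses are not known exactly. Their poses are not given: they have to be found in the camera images.
- hammer_grip (a point): Hammer lying flat, wood handle, steel head, 213 mm, 0.35 kg. Point: where to grip the handle, half-way up, 18 mm above the table; x to the head, z up. Handle 18 wide (y), 26 high; tail knob 36 across ends 132 behind. Head centre 63 ahead (+x), same height; head 36 along x, 36 high, 70 along y: its two black faces, 35 across, lie 35 to +y and -y of the handle's centre line.
- wedge (a joint): How far the wedge of the vice that holds the grey-white marble slab (32 x 80 x 55 mm) is driven in, m: 0 backed out, 0.040 home, tight on the slab, where it stops dead. Starts at 0.004 to 0.016, slides against 4 N of friction plus 8 N per m/s, stays where left. It slides along the butt point's +y turned 0.1 rad towards its +x.
- wedge_butt (a point): Centre of that wedge's butt, the end face to strike, 32 mm wide (x), 31 high, 44 above the table. It looks to -y: drive it to +y. x: across the vice, away from the robot; z up. The vice is fixed: base 140 (x) by 100 (y), 28 thick, jaws 68 and slab 83 above the table. The butt stands 28 proud of the base's edge when home, up to 68 when out. 60 mm in front of it are clear.
- spare_wedge_butt (a point): Centre of the butt of the same wedge in the other vice, which is alike but empty (no slab). This wedge must stay where it is.
Mind the look-alikes: they are no part of the job. What is shaped like the part that bears wedge but purple is not meant.

How it is judged:
By the outcome, as a careful person would: the job done as asked, in the order asked, and still so for the second after the job is handed in, with the robot touching nothing.
It also fails if it takes over 53 s, if anything falls off the work surface, if the arm or the gripper's body presses on something with over 40 N, if the wrist force passes 120 N, or if a joint passes its speed limit or range.

### The arm

A 7-joint arm with a two-finger parallel gripper is mounted at the origin on the work surface. World frame = base frame: x ahead of the robot, y to its left, z up, the work surface at z = 0. Lengths are in m, angles in rad, forces in N, time in s.
With the tool pointing down it reaches from about 0.425 to 0.875 m from the base axis. Payload 4.7 kg.
Tool frame: the origin (TCP) lies at the very end of the fingers, on their centre line; the grasp point (between the pads) lies 19 mm behind it; z points along the fingers, y is the direction in which the jaws open and shut (so a half turn about z gives the same grasp; the last joint's range is limited). The gripper opens to 85 mm and grips with 20 to 120 N. Pads are 22 mm wide; open, the fingers measure 114 mm over their backs; the gripper's body (76 mm by 85 mm) begins 54 mm behind the grasp point. The pads swing forward as they close: fully open they stand 13 mm farther back than shut.
Start: joints at [1.253, 0.321, -0.07, 1.45, 0.023, 1.371, -0.057], TCP at [0.212, -0.615, 0.231] pointing down, gripper open.
Joint ranges: [-2.86, 2.86], [-0.3, 2.09], [-1.38, 1.24], [0.06, 2.45], [-1.56, 4.7], [0.09, 2.05], [-2.69, 2.69]. Speed limits (rad/s): [2.57, 2.57, 3.14, 3.14, 3.14, 3.14, 3.14].

### API

Orientations are given as [roll, pitch, yaw] about the fixed x, y, z axes, in that order (R = Rz(yaw) Ry(pitch) Rx(roll)).
In Python, from plant import robot gives the robot as it stands. The module is installed in compiled form; this text tells all that it offers. Calls block until the motion is done:
- robot.move_to(position, orientation): joint-space move of the TCP to a pose.
- robot.line_to(position, attitude=None, v=0.15): straight line of the TCP; attitude=None keeps the orientation; v is the mean speed in m/s.
- robot.goto_joints(angles): joint-space move.
- robot.open_gripper() and robot.grasp(newtons=None): open the fingers fully, or close them until they stop; newtons is the grip in N (None keeps the last).
- robot.sleep(seconds).
- robot.inverse_kinematics(position, orientation): joint angles nearest the present ones, or None.
- robot.capture(name): name is "side" or "top" or "wrist"; returns a dict with "pixels" (480x640x3 uint8, red, green, blue), "z_map" (480x640 float32, m along the optical axis (not along the pixel's ray), 0 where there is no reading), "mtx" (3x3 intrinsics, pixels), "pose" (4x4, takes a point from camera to world coordinates); the wrist camera has in their place "mount" (4x4, takes a point from camera to tool coordinates, whose origin is the TCP and whose axes are the flange's). Camera axes: x right, y down, z forward; pixel columns grow to the right and rows downward; lengths in m; the calibration is good to about 2 mm. The wrist camera is an equidistant fisheye: a pixel r from the principal point sees the ray r / f radians off the axis. A picture is of the moment at which its call begins: read the wrist's pose just before it.
A pose or a line that the arm cannot do raises robot.MotionError and nothing moves.
- robot.hand_in(): hands the job in, once; it reports no verdict.
Readings, each from a call of its own:
- robot.read_time_s(): time.
- robot.read_joint_positions(): joint angles.
- robot.read_joint_vel(): joint speeds.
- robot.read_joint_torque(): joint torques, N m.
- robot.read_tcp_pos(): TCP position.
- robot.read_tcp_rot(): TCP orientation.
- robot.read_wrist_force(): force on the tool from outside, world axes, zero at the start.
- robot.read_ft_torque(): the same for the moment, N m.
- robot.read_width(): finger opening in m.
Only numpy, scipy, OpenCV 4.12 (cv2) and the standard library are available. Lean on these libraries where they do the work, as an engineer would, in place of code of your own. Each camera call takes 0.05 s, during which the arm holds its last target. There are 200 camera calls.

## Working session

There is one attempt and no reset: what is moved stays moved. The work goes in short steps, each a Python script; the robot and the scene stay as the last script left them, time stands still between calls to the robot, and variables do not carry over. Pictures are saved under pics/ and viewed, about 8 in all and at most 12, crops included, and the job is handed in when it is done.

```bash
mkdir -p pics
cat > h.py <<'E'
import numpy as np, cv2
from plant import robot
def snap(n,f):
    d=robot.capture(n); cv2.imwrite('pics/%s.png'%f,d['pixels'][:,:,::-1]); np.savez('pics/%s.npz'%f,**d); return d
def cloud(d):
    K=d['mtx'];z=d['z_map'];v,u=np.mgrid[:480,:640]
    p=np.stack([(u-K[0,2])/K[0,0]*z,(v-K[1,2])/K[1,1]*z,z,np.ones_like(z)],-1)
    return (p@d['pose'].T)[...,:3]
E
python3 - <<'E'
from h import *
for n in('top','side'):
    d=snap(n,n+'0');print(d['mtx'],d['pose'].round(3),(d['z_map']>0).mean())
print(robot.read_time_s(),robot.read_tcp_rot())
E
```

```text
[[545.77315201   0.         323.52287757]
 [  0.         545.77315201 244.99449109]
 [  0.           0.           1.        ]] [[-0.023 -0.994  0.105  0.271]
 [-1.     0.021 -0.018 -0.13 ]
 [ 0.016 -0.105 -0.994  1.452]
 [ 0.     0.     0.     1.   ]] 0.9960221354166666
[[611.56667274   0.         335.45563097]
 [  0.         611.56667274 244.80653145]
 [  0.           0.           1.        ]] [[ 0.795 -0.451  0.406 -0.24 ]
 [-0.606 -0.609  0.511 -0.99 ]
 [ 0.017 -0.652 -0.758  1.317]
 [ 0.     0.     0.     1.   ]] 0.995927734375
0.1 [-3.13992055e+00  7.20423640e-05  3.31811810e-01]
```

View pics/top0.png

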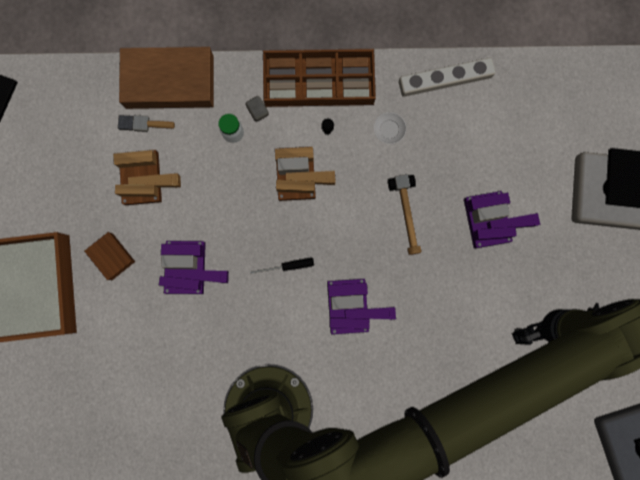

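View pics/side0.png

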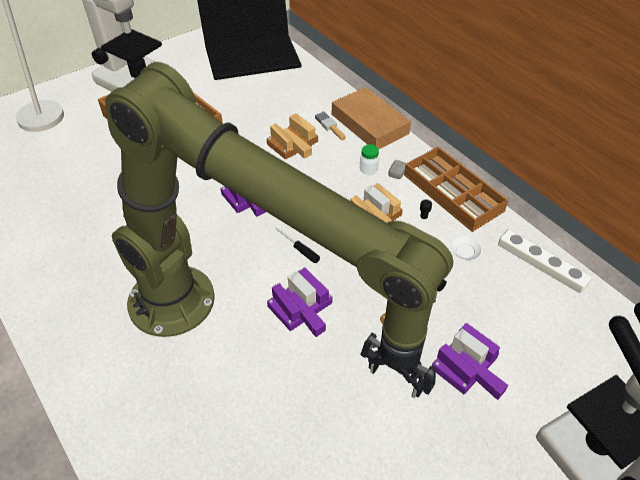

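The top view shows the wooden vice with the slab at (295,175), with its wedge butt at about (335,177). The empty wooden vice is at (140,178). The hammer head is at (401,182) and its tail at (414,250). The purple vices are look-alikes.

Run:
```python
from h import *
d=np.load('pics/top0.npz');P=cloud(d);px=d['pixels']
hsv=cv2.cvtColor(px,cv2.COLOR_RGB2HSV)
def rect(m,name,box,zr):
    u0,v0,u1,v1=box;M=np.zeros((480,640),bool);M[v0:v1,u0:u1]=1
    M&=m&(P[...,2]>zr[0])&(P[...,2]<zr[1]);q=P[M]
    r=cv2.minAreaRect(q[:,:2].astype(np.float32));b=cv2.boxPoints(r)
    print(name,len(q),'z',np.median(q[:,2]).round(4),'c',np.round(r[0],4),np.round(r[1],4),'ang',round(r[2],2));print(b.round(4).tolist())
    return q
a=np.ones((480,640),bool)
rect(a,'hammer all',(380,165,430,262),(.012,.06))
rect(a,'head',(380,165,420,193),(.012,.06))
rect(a,'handle',(395,195,430,240),(.018,.06))
rect(a,'knob',(400,243,425,260),(.012,.06))
rect(a,'wedge proud',(318,160,345,195),(.05,.07))
rect(a,'spare proud',(163,160,190,195),(.05,.07))
rect(a,'slab',(270,145,316,200),(.074,.1))
rect(a,'vice',(265,140,316,205),(.02,.035))
print(P[230:233,450].round(4), P[225,350].round(4))
im=cv2.resize(px[140:265,260:435],None,fx=4.5,fy=4.5,interpolation=cv2.INTER_CUBIC);cv2.imwrite('pics/c1.png',im[:,:,::-1])
```

```text
hammer all 920 z 0.0306 c [ 0.5006 -0.3825] [0.2133 0.07  ] ang 9.92
[[0.3894999921321869, -0.36640000343322754], [0.4016000032424927, -0.43540000915527344], [0.6116999983787537, -0.3986000120639801], [0.5996000170707703, -0.3296000063419342]]
head 400 z 0.0327 c [ 0.5814 -0.3677] [0.0493 0.0706] ang 5.75
[[0.5533000230789185, -0.335099995136261], [0.5604000091552734, -0.40529999136924744], [0.609499990940094, -0.4004000127315521], [0.602400004863739, -0.3301999866962433]]
handle 326 z 0.0294 c [ 0.4917 -0.3817] [0.124  0.0195] ang 8.74
[[0.42890000343322754, -0.3813999891281128], [0.4318999946117401, -0.40070000290870667], [0.5544000267982483, -0.38190001249313354], [0.5515000224113464, -0.3625999987125397]]
knob 129 z 0.0316 c [ 0.4095 -0.3942] [0.0295 0.0351] ang 7.88
[[0.39250001311302185, -0.37880000472068787], [0.39730000495910645, -0.41370001435279846], [0.42649999260902405, -0.40959998965263367], [0.42170000076293945, -0.3747999966144562]]
wedge proud 209 z 0.0583 c [ 0.5974 -0.1662] [0.0332 0.0443] ang 2.44
[[0.5799000263214111, -0.14480000734329224], [0.5817999839782715, -0
[... 228 characters left out ...]
42915344, 0.21690000593662262], [0.6158999800682068, 0.21789999306201935], [0.6147000193595886, 0.2581000030040741]]
slab 397 z 0.0815 c [ 0.6161 -0.0838] [0.0992 0.0848] ang 6.23
[[0.5622000098228455, -0.04699999839067459], [0.571399986743927, -0.13130000233650208], [0.6700999736785889, -0.12060000002384186], [0.6608999967575073, -0.03620000183582306]]
vice 373 z 0.0273 c [ 0.618  -0.0851] [0.1412 0.1006] ang 2.5
[[0.5453000068664551, -0.03790000081062317], [0.5496000051498413, -0.13840000331401825], [0.6906999945640564, -0.13230000436306], [0.6862999796867371, -0.031700000166893005]]
[[ 0.4573 -0.4981 -0.001 ]
 [ 0.4551 -0.499  -0.0051]
 [ 0.4513 -0.4967  0.0034]] [ 0.4758 -0.2284  0.003 ]
```

View pics/c1.png

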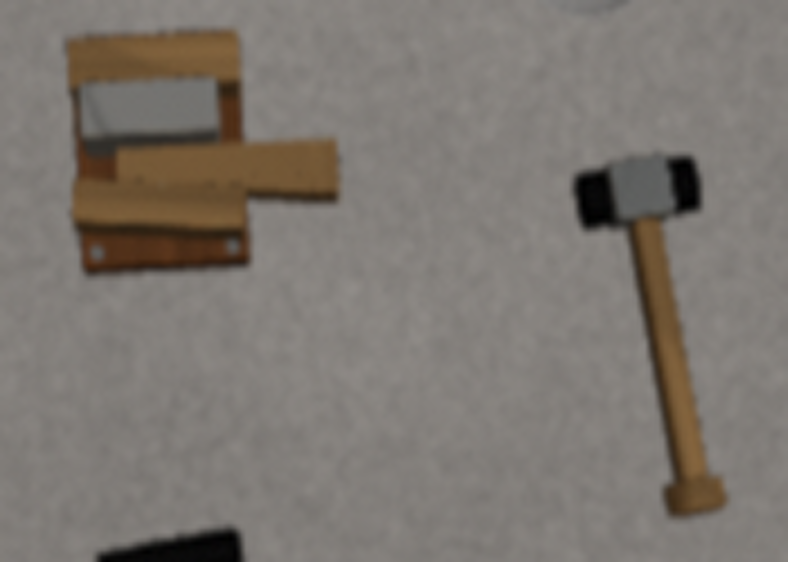

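Run:
```python
from h import *
o=[np.pi,0,0.166]
robot.move_to([0.526,-0.3785,0.12],o);print(robot.read_time_s())
robot.line_to([0.526,-0.3785,0.005],v=0.1);print(robot.read_time_s(),robot.read_wrist_force())
robot.grasp(110);print(robot.read_width(),robot.read_wrist_force())
robot.line_to([0.526,-0.3785,0.033],v=0.1);print(robot.read_time_s(),robot.read_wrist_force(),robot.read_ft_torque(),robot.read_tcp_pos())
d=snap('side','side1');snap('top','top1')
```

```text
1.6083
2.9083 [-1.03245592 -0.31899179 -0.38333567]
0.016080884159355335 [-1.17003596  0.03685339  3.46196691]
3.975 [-0.19990245 -0.63842557 -3.55732708] [0.00091633 0.21880384 0.02553489] [ 0.52604448 -0.37878696  0.03323858]
```

View pics/side1.png

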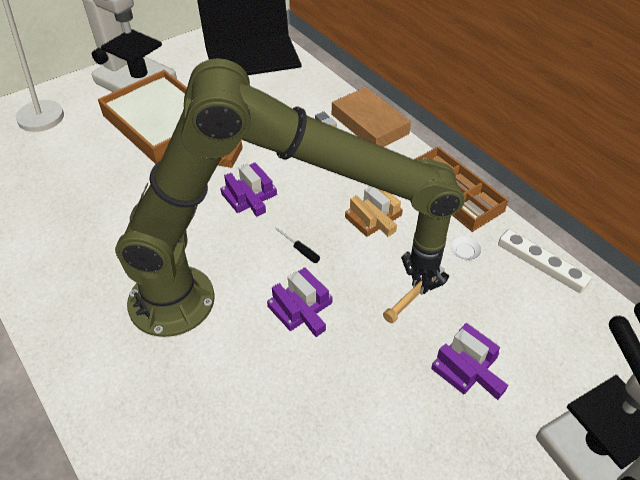

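Side view: the hammer is lifted in the grip with its knob at (391,315). The wrist force matches its 0.35 kg. Next I'll move to about 40 mm short of the butt.

Run:
```python
from h import *
robot.line_to([0.534,-0.266,0.031],[np.pi,0,0.03],v=0.12)
print(robot.read_time_s(),robot.read_tcp_pos(),robot.read_tcp_rot())
d=snap('wrist','wrist1');print({k:d[k].round(3).tolist() for k in('mtx','mount')})
d=snap('top','top2');P=cloud(d)
M=np.zeros((480,640),bool);M[150:262,320:430]=1;M&=(P[...,2]>.02)&(P[...,2]<.07)
print('knob-ish',[ (P[M&(P[...,0]<x1)&(P[...,0]>x0)].mean(0).round(4),P[M&(P[...,0]<x1)&(P[...,0]>x0)].max(0).round(4)) for x0,x1 in((.39,.425),(.43,.47))])
H=M&(P[...,1]<-.19)&(P[...,0]>.57);print('head',P[H].min(0),P[H].max(0),P[H].mean(0),H.sum())
```

```text
5.1667 [ 0.53377659 -0.26715628  0.03104406] [3.14081494e+00 2.62272711e-05 2.89430531e-02]
{'mtx': [[371.648, 0.0, 319.845], [0.0, 371.648, 241.919], [0.0, 0.0, 1.0]], 'mount': [[-0.0, -0.961, -0.276, 0.069], [1.0, -0.0, -0.0, 0.001], [0.0, -0.276, 0.961, -0.143], [0.0, 0.0, 0.0, 1.0]]}<stdin>:7: RuntimeWarning: Mean of empty slice.
  ret = um.true_divide(
Traceback (most recent call last):
ValueError: zero-size array to reduction operation maximum which has no identity
```

View pics/wrist1.png

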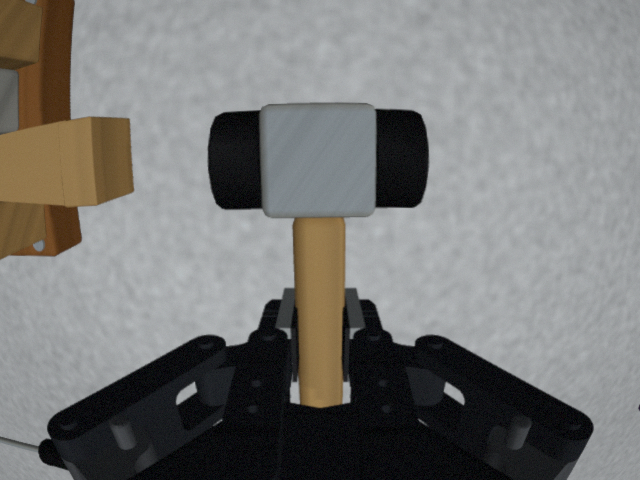

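Wrist view: the hammer sits straight in the pads, with its head centre at (318,160) and left face at column 209. The wedge butt face spans columns 93–132, rows 118–205, facing the head.

Run:
```python
from h import *
from scipy.spatial.transform import Rotation as Ro
d=np.load('pics/wrist1.npz');K=d['mtx']
T=np.eye(4);T[:3,:3]=Ro.from_euler('xyz',[3.1408,0,.0289]).as_matrix();T[:3,3]=[.5338,-.2672,.0310]
C=T@d['mount']
def ray(u,v):
    x=(u-K[0,2])/K[0,0];y=(v-K[1,2])/K[1,1];r=np.hypot(x,y);s=np.sin(r)/r
    return C[:3,:3]@np.array([x*s,y*s,np.cos(r)])
def at(u,v,z):
    r=ray(u,v);return (C[:3,3]+r*(z-C[2,3])/r[2]).round(4)
def dep(u,v):
    r=C[:3,:3].T@ray(u,v);z=d['z_map'][v,u];return (C[:3,:3]@(r*z/r[2])+C[:3,3]).round(4)
print('butt top',at(92,118,.0595),at(95,205,.0595),'bottom',at(131,119,.0285),at(133,191,.0285))
for p in[(80,160),(60,150),(112,150),(112,170),(318,120),(318,160),(318,205),(270,160),(368,160),(320,280),(220,160),(215,160)]:print(p,dep(*p))
print('headcorners',at(262,104,.062),at(376,104,.062),at(262,215,.062),at(376,215,.062),'faceL',at(209,160,.044),'R',at(428,160,.044))
```

```text
butt top [ 0.6123 -0.1874  0.0595] [ 0.5814 -0.1869  0.0595] bottom [ 0.6126 -0.1868  0.0285] [ 0.5816 -0.1867  0.0285]
(80, 160) [ 0.5979 -0.1825  0.0609]
(60, 150) [ 0.6021 -0.1726  0.0604]
(112, 150) [ 0.6002 -0.187   0.0451]
(112, 170) [ 0.5926 -0.1877  0.0469]
(318, 120) [ 0.6083 -0.2657  0.0621]
(318, 160) [ 0.5962 -0.266   0.0617]
(318, 205) [ 0.5822 -0.2664  0.0608]
(270, 160) [ 0.596  -0.2516  0.0618]
(368, 160) [ 0.5968 -0.2811  0.0622]
(320, 280) [ 0.5556 -0.2678  0.0562]
(220, 160) [ 0.5959 -0.2355  0.0601]
(215, 160) [ 0.596  -0.2342  0.0613]
headcorners [ 0.613  -0.2489  0.062 ] [ 0.614  -0.2828  0.062 ] [ 0.5789 -0.2491  0.062 ] [ 0.5799 -0.2845  0.062 ] faceL [ 0.5949 -0.227   0.044 ] R [ 0.5971 -0.3053  0.044 ]
```

Run:
```python
from h import *
d=np.array([.057,.998]);c=np.array([.534,-.2225])
def to(s,v): robot.line_to([*(c+s*d),.031],v=v)
for s in(.008,.016,.021,.024,.027,.030):
    to(s,.12);f=robot.read_wrist_force();p=robot.read_tcp_pos()
    print(s,robot.read_time_s(),f.round(1),'s_act',round(float((p[:2]-c)@d),4),p.round(4),flush=True)
    to(s-.025,.15)
    if f[1]<-15:break
print(robot.read_wrist_force().round(1));snap('wrist','wrist2');print(robot.read_tcp_pos(),robot.read_tcp_rot(),robot.read_time_s())
```

```text
0.008 5.8417 [-0.8 -0.1 -3.6] s_act 0.008 [ 0.5344 -0.2145  0.0311]
0.016 6.5833 [ 0.2 -0.2 -2.2] s_act 0.017 [ 0.5352 -0.2056  0.0311]
0.021 7.3 [ 0.5 -0.3 -2.7] s_act 0.0219 [ 0.5355 -0.2006  0.0311]
0.024 8.0 [-0.1 -1.8 -3.2] s_act 0.0246 [ 0.5354 -0.198   0.0312]
0.027 8.7 [-0.2 -7.2 -4. ] s_act 0.025 [ 0.5351 -0.1975  0.0312]
0.03 9.4 [ -0.8 -12.2  -4.5] s_act 0.0254 [ 0.5349 -0.1971  0.0313]
[-0.1  1.1 -3.8]
[ 0.5345058  -0.21561274  0.03087042] [-3.14023013e+00  7.46547929e-05  3.11443654e-02] 9.7667
```

View pics/wrist2.png

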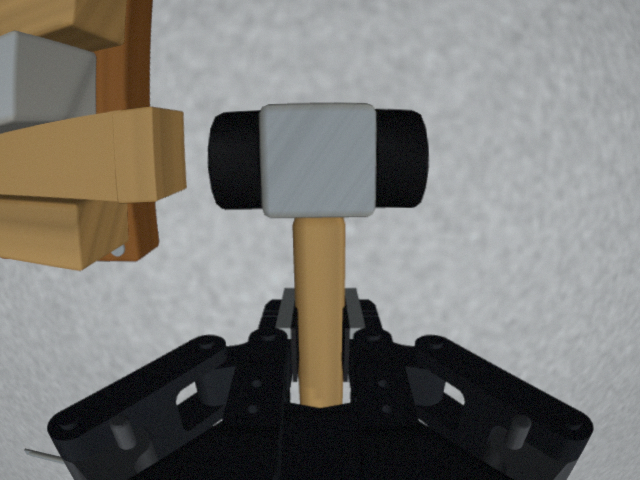

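The wedge stopped dead about 25 mm from its start and the force rose with each extra push. The hammer is still straight in the grip. I'll give one firmer confirming tap, then measure how far the butt stands proud.

Run:
```python
from h import *
d=np.array([.057,.998]);c=np.array([.534,-.2225])
def to(s,v): robot.line_to([*(c+s*d),.031],v=v)
to(.034,.14);f=robot.read_wrist_force();p=robot.read_tcp_pos();print(f.round(1),round(float((p[:2]-c)@d),4))
to(-.03,.15)
# back to the free spot, lower, look
robot.line_to([.526,-.36,.031],v=.15)
t=snap('top','top3');snap('wrist','wrist3');print(robot.read_time_s(),robot.read_tcp_pos(),robot.read_tcp_rot())
P=cloud(t)
def rect(box,zr):
    u0,v0,u1,v1=box;q=P[v0:v1,u0:u1].reshape(-1,3);q=q[(q[:,2]>zr[0])&(q[:,2]<zr[1])]
    r=cv2.minAreaRect(q[:,:2].astype(np.float32));print(len(q),q.min(0).round(4),q.max(0).round(4))
rect((318,160,345,195),(.05,.07));rect((163,160,190,195),(.05,.07));rect((265,140,322,205),(.02,.035))
q=P[160:270,380:440]
```

```text
[ -3.5 -15.5  -4.2] 0.0267
11.6667 [ 0.5267188  -0.35783455  0.03094379] [-3.14038395e+00 -1.42688920e-04  3.26164194e-02]
93 [ 0.5823 -0.163   0.0501] [ 0.6145 -0.1446  0.0652]
189 [0.5831 0.2178 0.0501] [0.6144 0.259  0.0648]
324 [ 0.5467 -0.15    0.0202] [ 0.69   -0.0337  0.0348]
```

The butt now stands about 28 mm proud, so the wedge is home, and the spare wedge hasn't moved. Now I'll lay the hammer down.

Run:
```python
from h import *
robot.line_to([.5267,-.3578,.0055],v=.06);print(robot.read_wrist_force().round(1),robot.read_tcp_pos())
robot.open_gripper();robot.sleep(.3)
robot.line_to([.5267,-.3578,.2],v=.12)
robot.move_to([.30,-.5,.25],[np.pi,0,.2]);robot.sleep(.3)
t=snap('top','top4');P=cloud(t);print(robot.read_time_s(),robot.read_wrist_force())
for b,zr in(((318,160,345,195),(.05,.07)),((163,160,190,195),(.05,.07)),((370,160,430,262),(.012,.06))):
    u0,v0,u1,v1=b;q=P[v0:v1,u0:u1].reshape(-1,3);q=q[(q[:,2]>zr[0])&(q[:,2]<zr[1])];print(len(q),q.min(0).round(4),q.max(0).round(4),np.median(q[:,2]))
```

```text
[-1.8  1.7  1.8] [ 0.52643661 -0.3573776   0.0054298 ]
16.4 [-0.03245597 -0.77831166  0.64372491]
92 [ 0.5838 -0.163   0.0512] [ 0.6152 -0.1445  0.065 ] 0.05875833297153599
187 [0.5822 0.2165 0.0504] [0.6142 0.2579 0.0672] 0.05819240923359126
911 [ 0.3946 -0.3933  0.012 ] [ 0.6087 -0.3222  0.0434] 0.030681151538662688
```

View pics/top4.png

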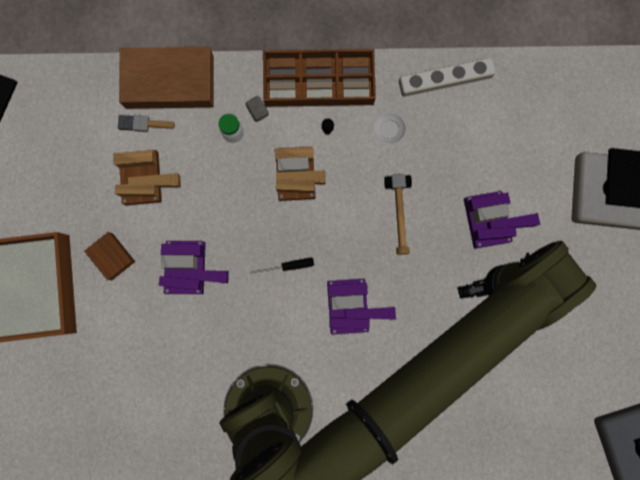

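The final top view shows the hammer flat at (400,215), the driven butt at (325,177), the spare wedge unchanged at (178,181), and the arm clear of everything.

```bash
python3 -c "
from h import *
robot.hand_in()"
```

```text
the job is handed in; nothing more can be done
```

The wedge is home and tight on the slab. The job was handed in after about 16.4 s on the robot's clock, well under the 53 s limit.

- **Hammering:** I gripped the hammer by its handle and gave the wedge seven separate taps, drawing back about 25 mm or more between them. The wedge advanced about 24–25 mm, then stopped dead. The last taps added almost no travel while the force rose from 7 to 12 to 15.5 N.
- **Laying down:** I laid the hammer flat on the table, opened the gripper and moved the arm clear.

Last checks:
- **Driven wedge:** the butt is at y = -0.163, about 28 mm proud of the vice base, which matches the figure for home.
- **Spare wedge:** it is unchanged within measuring noise, with its butt at y = 0.2165 against 0.217 at the start.
- **Hammer:** it lies flat, with its measured height the same as at the start.
- **Forces:** the highest wrist force I read was about 16 N, but I only read it at the end of each tap, so brief impact peaks were not recorded.
- **Slip:** on the last, firmer tap the tool went about 1.3 mm further than on the tap before. I put that down to flex in the grip, because the butt did not measure beyond home.

No check failed.

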